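# Set the portion fence of the cheese cutter and load the block

### The arm

A 6-joint arm with a two-finger parallel gripper is mounted at the origin on the work surface. World frame = base frame: x ahead of the robot, y to its left, z up, the work surface at z = 0. Lengths are in m, angles in rad, forces in N, time in s.
With the tool pointing down it reaches from about 0.2 to 0.875 m from the base axis. Payload 3.4 kg.
Tool frame: the origin (TCP) lies midway between the tips of the shut fingers; the grasp point (between the pads) lies 19 mm behind it (arm.grasp_offset is the z of the grasp point in the tool frame, in m); z points along the fingers, y is the line along which they close (so a half turn about z gives the same grasp; the last joint's range is limited). The gripper opens to 94 mm and grips with 3 to 60 N. Pads are 16 mm wide; open, the fingers measure 119 mm over their backs; the gripper's body (75 mm by 177 mm) begins 78 mm behind the grasp point.
Start: joints at [-1.441, 0.276, 1.505, -0, 1.361, -0.121], TCP at [0.143, -0.557, 0.205] pointing down, gripper open.
Joint ranges: [-2.89, 2.89], [-0.75, 2.08], [0.22, 2.7], [-1.18, 4.32], [0.11, 2.71], [-2.7, 2.7]. Speed limits (rad/s): [2.57, 2.57, 3.14, 3.14, 3.14, 3.14].

### API

Orientations are given as a 3x3 rotation matrix whose columns are the frame's x, y, z axes.
In Python, from workcell import status, vision, job, arm gives the robot as it stands. The module is installed in compiled form; this text tells all that it offers.
- The arm moves only by the tool arm_command, never from a script. Its argument "rows" is text: rows parted by semicolons, each of 7 numbers parted by spaces: the shift along the tool's x, y, z in m, then the turn, a rotation vector about the tool's x, y, z in degrees, then the closure, from -1 (fully open) to 1 (shut). A call has 1 to 5 rows; each row shifts and turns the commanded pose from where the row before left it, along the tool's axes as they then stand; what a row does not reach is not made up. A row lasts 1/10 s, in which the tool goes at most 50 mm and 8.59 degrees, less where a joint would pass 70% of its speed; a pose out of reach is approached as far as the arm can. A call with a gripper value outside its range is refused whole. The fingers move at their own pace and stop on an object; "squeeze" is the grip in N (left out, the last holds). Time passes only in rows, so rows that do not move let the fingers close. It gives the time, the measured TCP pose, the force, the opening and the grip force at its end, in the units of the state.
- status.observe(): the state, without advancing time (a new reading comes with each control period).
- vision.camera(name): name is "side" or "top" or "wrist"; returns (picture, depth): 384x512x3 uint8, red, green, blue; 384x512 float32, m along the optical axis (not along the pixel's ray), 0 where there is no reading.
- vision.camera_model(name): a dict with "fx", "fy", "cx", "cy" (pixels), "distortion" ([k1, k2, p1, p2, k3] as OpenCV has them; the pictures are not rectified), "camera_from_world" (4x4, takes a point from world to camera coordinates). Camera axes: x right, y up, looking along -z (the intrinsics and any distortion apply to the point x, -y, -z); pixel columns grow to the right and rows downward; lengths in m; the calibration is good to about 2 mm. A picture is of the moment at which its call begins: read the wrist's pose just before it. camera_model takes no time and is no camera call; for the wrist camera it gives the pose at the moment of the call.
- job.job_done(): hands the job in; it is judged then, once.
The state is a dict: "time": time; "joint_pos": joint angles; "qvel": joint speeds; "joint_efforts": joint torques, N m; "eef_pos": TCP position; "ee_rot": TCP orientation; "force": force on the tool from outside, world axes, zero at the start; "torque": the same for the moment, N m; "opening": opening from 0.0 (shut) to 1.0 (fully open); "grasp_force": force on a finger pad.
Only numpy, scipy, OpenCV 4.12 (cv2) and the standard library are available. Lean on these libraries where they do the work, as an engineer would, in place of code of your own. Each camera call takes 0.05 s, during which the arm holds its last target. There are 200 camera calls.

### The job

Turn the handwheel of the wire cheese cutter until the pointer on its sliding fence is level with the tip of the index clip on the scale. Then take the long cheese block from the wooden board, lay it flat and lengthways in the middle of the cutter's white bed, with its end square and snug against the fence, and let go of it. Leave the fence on the mark, and leave everything else on the table where it is.

Things in the scene. Friction and masses are not known exactly. Their poses are not given: they have to be found in the camera images.
- portioner: wire cheese cutter, about 190 x 370 mm, fixed to the table. Origin: under its middle, on the table. Its z is up; its y runs along the fence's travel, from the grey gearbox with the handwheel (y = -120 mm) over the white bed (y = -38 to 179 mm, 150 mm wide in x, top at z = 30 mm). Scale rail on its +x side (x = 79 to 107 mm, top z = 30 mm, ticks every 5 mm). The wire bow is hinged at x = 125 mm, y = 90 mm and stands fixed, leaning back to +x, up to 190 mm high; it is not used.
- wheel_axis (a point): centre of the handwheel where it sits on the gearbox, 93 mm above the table. The wheel is a flat horizontal disc, 128 mm dia, its top 105 mm above the table, hub to 115 mm, axis vertical.
- wheel (a joint): handwheel angle, rad, 0 to 24.3, grows clockwise seen from above. One clockwise turn drives the fence 22 mm along the cutter's +y (away from the wheel). At 0 the knob stands on the cutter's +x side of the axis. It takes about 3 N at the knob, stays where it is left, and the screw cannot be driven by pushing the fence.
- knob_grip (a point): on the axis of the handwheel's upright black knob, 142 mm above the table, 16 mm below the knob's top. The knob is 24 mm dia, 50 mm high (108 to 158 mm above the table), stands 50 mm off the wheel's axis and spins freely on its pin, so a gripper that holds it need not turn.
- fence (a joint): fence travel, m, 0 to 0.085, grows along the cutter's +y; always 22 mm per turn of the wheel.
- fence_face (a point): middle of the foot of the fence's working face (the face looks along its own +y, which is the cutter's +y), at bed height. The fence is an upright steel plate, 150 mm wide (x), 12 mm thick (behind the face), 52 mm high.
- pointer (a point): tip of the dark pointer that the fence carries over the scale rail, 40 mm above the table; axes as the cutter's.
- clip_tip (a point): tip of the dark steel index clip fixed on the scale rail, 40 mm above the table; it points along its own -x at the scale; axes as the cutter's. The pointer is on the mark when both have the same position along y. The clip lies somewhere in the clockwise direction from the start.
- block: long rectangular cheese block, 50 (x) x 120 (y) x 45 mm high, about 0.3 kg, lying on the board. Origin: middle of its underside; its long way is y; both ends are alike. Lying snug at the fence its origin is 60 mm from fence_face along the cutter's y.
- board: wooden board, 300 x 220 x 18 mm, fixed; origin in the middle of its underside.
- bed (a point): point on the bed's top, 30 mm above the table, at the cutter's x = 0, y = 100 mm.
- wheel_cheese: small round cheese, 80 dia x 36 high, on the board; origin in the middle of its underside. Bystander.
- chunk: short cut piece of cheese, 45 x 55 x 35 high, on the board; origin in the middle of its underside. Bystander.
- squeeze1: squeeze bottle, 52 dia x 170 high; origin in the middle of its underside. Bystander.
- squeeze2: squeeze bottle, 52 dia x 170 high; origin in the middle of its underside. Bystander.
- oil_jug: green oil jug, 110 dia x 240 high; origin in the middle of its underside. Bystander.
- tub: clear tub, 110 dia x 55 high, on the kitchen scales; origin in the middle of its underside. Bystander.
There are look-alikes about, which are no part of the job. What is shaped like the block but pink is not meant.

How it is judged:
By the outcome, as a careful person would: the job done as asked, in the order asked, and still so for the second after the job is handed in, with the robot touching nothing.
It also fails if it takes over 72 s, if anything falls off the work surface, if the arm or the gripper's body presses on something with over 40 N, if the wrist force passes 120 N, or if a joint passes its speed limit or range.

## Working session

There is one attempt and no reset: what is moved stays moved. The work goes in short steps, Python scripts to look and compute and a tool call to move; the robot and the scene stay as the last step left them, time stands still between calls to the robot, and variables do not carry over. Pictures are saved under pics/ and viewed, at most 10 in all, crops included, and the job is handed in when it is done.

Besides the shell and the picture viewer there is one more tool, called after ">>>" as name(argument=value, ...), one argument or row to a line, values as JSON. arm_command: Moves the arm, as the interface text tells. Its arguments: {"type":"object","properties":{"rows":{"type":"string"},"squeeze":{"type":"number"}},"required":["rows"]}

```bash
mkdir -p pics; cat > h.py <<'E'
import numpy as np, cv2
from workcell import status, vision, job, arm
def cam(n):
    m=vision.camera_model(n); p,d=vision.camera(n); return p,d,m
def ray(m,uv):
    K=np.array([[m['fx'],0,m['cx']],[0,m['fy'],m['cy']],[0,0,1.]])
    q=cv2.undistortPoints(np.array(uv,float).reshape(-1,1,2),K,np.array(m['distortion'],float)).reshape(-1,2)
    T=np.linalg.inv(np.array(m['camera_from_world']))
    d=np.c_[q[:,0],-q[:,1],-np.ones(len(q))]@T[:3,:3].T
    return T[:3,3],d
def onz(m,uv,z):
    o,d=ray(m,uv); return o+d*((z-o[2])/d[:,2])[:,None]
def save(p,name,s=1.5):
    cv2.imwrite('pics/'+name,cv2.resize(p[:,:,::-1],None,fx=s,fy=s,interpolation=cv2.INTER_CUBIC))
E
python3 - <<'E'
from h import *
for n in ['top','side']:
    p,d,m=cam(n); save(p,n+'0.png'); np.savez(n+'0.npz',p=p,d=d)
    print(n,np.linalg.inv(m['camera_from_world']).round(3).tolist(),m['fx'])
s=status.observe();print(s['time'],s['eef_pos'],s['ee_rot'],s['force'],arm.grasp_offset)
E
```

```text
top [[-0.015, 0.99, -0.137, 0.271], [-1.0, -0.016, -0.004, 0.022], [-0.006, 0.137, 0.99, 1.545], [0.0, 0.0, 0.0, 1.0]] 442.7576032787473
side [[0.799, 0.322, -0.507, -0.255], [-0.601, 0.435, -0.671, -0.933], [0.004, 0.841, 0.541, 0.872], [0.0, 0.0, 0.0, 1.0]] 357.8254362003942
0.1 [ 0.14261792 -0.55653224  0.20471885] [[ 9.68720243e-01  2.48155276e-01 -2.22232548e-04]
 [ 2.48155313e-01 -9.68718980e-01  1.57412667e-03]
 [ 1.75346951e-04 -1.58003656e-03 -9.99998736e-01]] [ 0.26997516 -0.16622426 -0.73189125] -0.0188
```

View pics/top0.png

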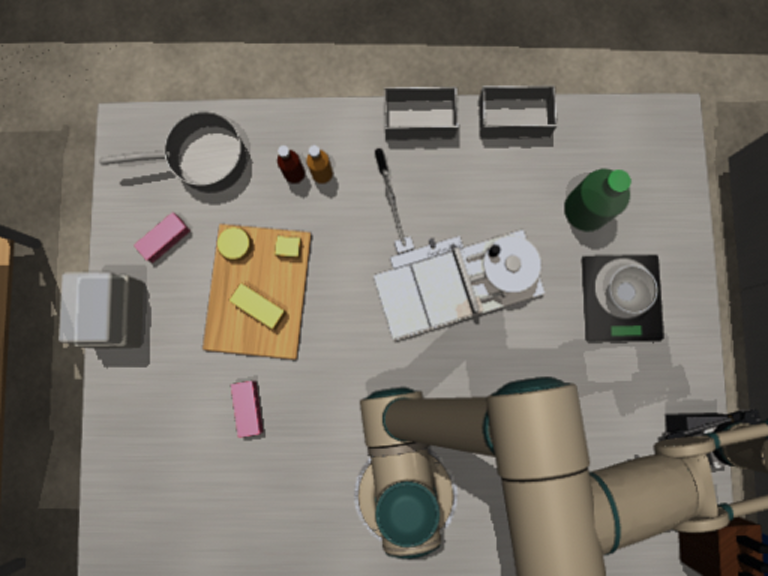

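View pics/side0.png

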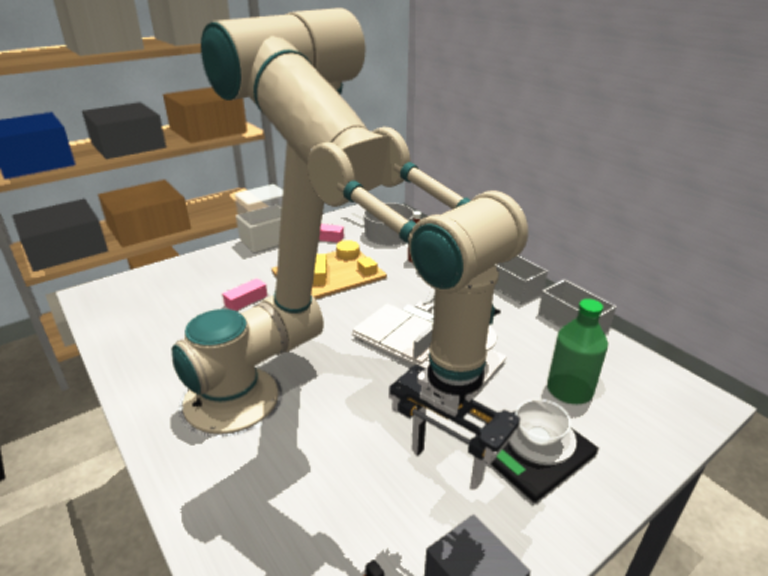

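The top view (768x576) shows the cutter with its wheel hub at about (513,263) and the knob at (494,251). The fence is near (467,285), the yellow block at (258,306), and the pink decoys at (162,238) and (246,408). The side view shows that the arm hides much of the cutter. I'll crop the cutter in the top view and measure the coarse poses.

```bash
python3 - <<'E'
from h import *
z=np.load('top0.npz');p=z['p'];d=z['d'];m=vision.camera_model('top')
c=p[145:235,240:370]; save(c,'crop.png',6)
a=lambda x,y:[x/1.5,y/1.5]
print('hub',onz(m,[a(513,263)],.115),'knob',onz(m,[a(494,251)],.158))
hsv=cv2.cvtColor(p,cv2.COLOR_RGB2HSV)
M=cv2.inRange(hsv,(24,110,90),(38,255,255))
for k in cv2.findContours(M,cv2.RETR_EXTERNAL,cv2.CHAIN_APPROX_NONE)[0]:
    if cv2.contourArea(k)>60:
        r=cv2.minAreaRect(k); print(r, onz(m,cv2.boxPoints(r),.063).round(4).tolist(), onz(m,[r[0]],.063))
E
```

```text
hub [[ 0.50698602 -0.24438903  0.115     ]] knob [[ 0.52635663 -0.1970245   0.158     ]]
((170.51625061035156, 203.4747314453125), (34.30806350708008, 14.660538673400879), 32.735225677490234) [[0.4404, 0.3906, 0.063], [0.4821, 0.3642, 0.063], [0.4174, 0.2654, 0.063], [0.3762, 0.2919, 0.063]] [[0.42889357 0.3278369  0.063     ]]
((155.0, 162.0), (20.0, 20.0), 90.0) [[0.6081, 0.4184, 0.063], [0.6068, 0.3491, 0.063], [0.537, 0.3481, 0.063], [0.5383, 0.4169, 0.063]] [[0.57240913 0.38305865 0.063     ]]
```

View pics/crop.png

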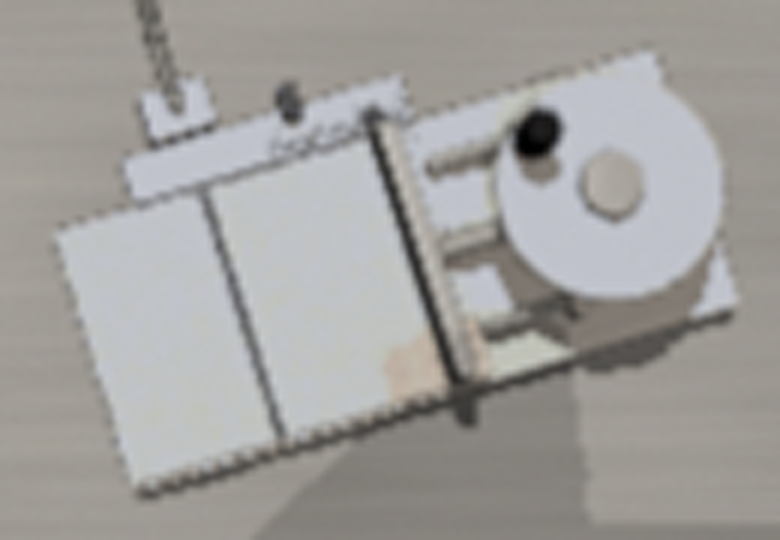

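The crop (6x, offset 240,145) shows the clip at (290,100), the pointer at about (375,118) and the knob top at (540,130). The hub is at (612,183) and the front bed edge runs from (140,492) to (735,315).

```bash
python3 - <<'E'
from h import *
m=vision.camera_model('top')
c=lambda x,y:[240+(x+.5)/6-.5,145+(y+.5)/6-.5]
P=lambda x,y,z:onz(m,[c(x,y)],z)[0]
for n,x,y,z in [('bedFL',60,235,.03),('bedNL',140,492,.03),('clip',290,110,.04),('ptr',370,125,.04),('hub',612,183,.115),('knob',540,130,.158),('baseR',735,315,.01),('baseRt',655,55,.01)]: print(n,P(x,y,z).round(4))
s=status.observe()
w=vision.camera_model('wrist'); T=np.linalg.inv(w['camera_from_world']); R=np.array(s['ee_rot'])
print('cam in tool',R.T@(T[:3,3]-s['eef_pos']),(R.T@T[:3,:3]).round(3).tolist(),w['fx'],w['cx'],w['cy'])
E
```

```text
bedFL [0.4967 0.0609 0.03  ]
bedNL [0.3481 0.0172 0.03  ]
clip [ 0.5659 -0.0728  0.04  ]
ptr [ 0.5563 -0.1187  0.04  ]
hub [ 0.5078 -0.2431  0.115 ]
knob [ 0.5299 -0.198   0.158 ]
baseR [ 0.4462 -0.3312  0.01  ]
baseRt [ 0.6014 -0.2912  0.01  ]
cam in tool [ 7.32720884e-02 -1.59186029e-04 -1.80023794e-01] [[0.0, 0.968, 0.252], [1.0, 0.0, -0.001], [-0.001, 0.252, -0.968]] 318.94288738791454 257.1620751237893 190.0033064743597
```

>>> arm_command(
  rows="0.033 -0.018 -0.012 0 0 0 -1;0.033 -0.018 -0.012 0 0 0 -1;0.033 -0.018 -0.012 0 0 0 -1;0.033 -0.018 -0.012 0 0 0 -1;0.033 -0.018 -0.012 0 0 0 -1",
)

```text
time: 0.6
eef_pos: [0.281, -0.4275, 0.2655]
ee_rot: [[0.969, 0.248, -0.0], [0.248, -0.969, 0.001], [-0.0, -0.001, -1.0]]
force: [1.4, -0.1, -0.2]
opening: 1.002
grasp_force: 0.0
```

>>> arm_command(
  rows="0.033 -0.018 0 0 0 0 -1;0.033 -0.018 0 0 0 0 -1;0.033 -0.018 0 0 0 0 -1;0.033 -0.018 0 0 0 0 -1;0.033 -0.018 0 0 0 0 -1",
)

```text
time: 1.1
eef_pos: [0.4184, -0.2994, 0.2652]
ee_rot: [[0.969, 0.248, -0.0], [0.248, -0.969, 0.0], [-0.0, -0.0, -1.0]]
force: [0.2, -0.0, 0.4]
opening: 1.001
grasp_force: 0.0
```

>>> arm_command(
  rows="0.033 -0.018 0 0 0 0 -1;0.033 -0.018 0 0 0 0 -1;0.033 -0.018 0 0 0 0 -1;0.033 -0.018 0 0 0 2 -1;0 0 0 0 0 0 -1",
)

```text
time: 1.6
eef_pos: [0.5303, -0.195, 0.2646]
ee_rot: [[0.976, 0.218, 0.001], [0.218, -0.976, 0.002], [0.001, -0.002, -1.0]]
force: [-1.0, -0.6, -0.3]
opening: 0.998
grasp_force: 0.0
```

```bash
python3 - <<'E'
from h import *
s=status.observe(); print(s['time'],s['eef_pos'],np.array(s['ee_rot'])[:,0])
p,d,m=cam('wrist'); save(p,'w1.png'); np.savez('w1.npz',p=p,d=d); import pickle; pickle.dump(m,open('w1.pkl','wb'))
E
```

```text
1.6 [ 0.53026354 -0.19502795  0.26460942] [0.97584795 0.21844846 0.0010269 ]
```

View pics/w1.png

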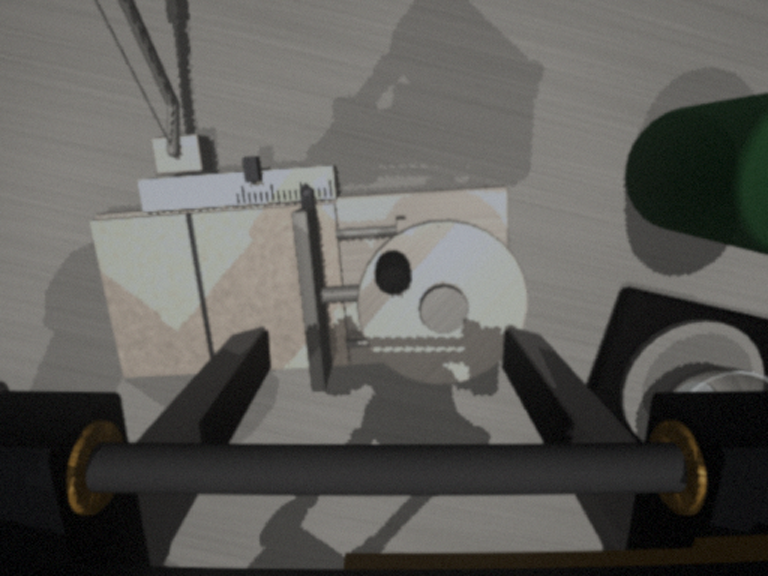

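The wrist view shows the clip tip at about (253,181), the pointer tip at (307,187), the knob top at (393,272) and the hub at (444,308).

```bash
cat >> h.py <<'E'
TH=np.radians(16.4)
def frame(axis,th):
    X=np.array([np.cos(th),np.sin(th)]);Y=np.array([-np.sin(th),np.cos(th)]); return X,Y,axis+.12*Y
E
python3 - <<'E'
from h import *
import pickle
z=np.load('w1.npz');p=z['p'];d=z['d'];m=pickle.load(open('w1.pkl','rb'))
g=cv2.cvtColor(p,cv2.COLOR_RGB2GRAY)
P=lambda x,y,z:onz(m,[[(x+.5)/1.5-.5,(y+.5)/1.5-.5]],z)[0]
for n,a in dict(clip=(253,181,.04),ptr=(307,187,.04),hub=(444,308,.115),bFL=(92,219,.03),bNL=(124,377,.03),baseRt=(507,188,.01)).items(): print(n,P(*a).round(4))
M=cv2.inRange(g,0,45); M[:, :230]=0;M[:,300:]=0;M[:150]=0;M[210:]=0
for k in cv2.findContours(M,cv2.RETR_EXTERNAL,cv2.CHAIN_APPROX_NONE)[0]:
    if cv2.contourArea(k)>100:
        (c,r)=cv2.minEnclosingCircle(k); print('knob',c,r,onz(m,[c],.158))
# wheel circle fit
M=cv2.inRange(g,100,255)
# crop of scale
save(p[100:150,80:240],'scale.png',5)
# world rail direction: rows of rail top edge
print(P(139,181,.03),P(335,167,.03))
E
```

```text
clip [ 0.5623 -0.0743  0.04  ]
ptr [ 0.5671 -0.1192  0.04  ]
hub [ 0.5107 -0.2421  0.115 ]
bFL [0.4987 0.0634 0.03  ]
bNL [0.353  0.0228 0.03  ]
baseRt [ 0.603  -0.2895  0.01  ]
knob (261.5, 181.38888549804688) 13.62038803100586 [[ 0.53785905 -0.19732543  0.158     ]]
[0.54041676 0.02504339 0.03      ] [ 0.58775541 -0.13779334  0.03      ]
```

View pics/scale.png

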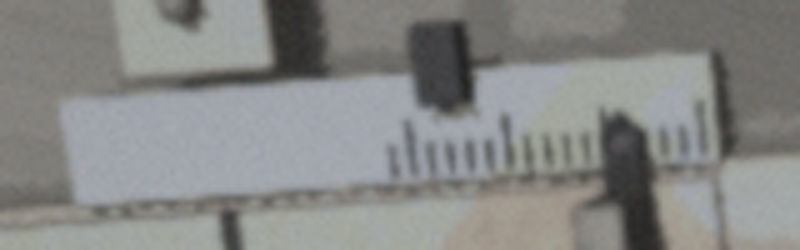

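The scale crop (5x) shows the clip tip at about (447,107) and the pointer tip at (620,118). They are about 44 mm apart, so roughly two turns. Next I'll square the tool to the cutter and descend over the knob.

>>> arm_command(
  rows="0.003 0.003 0.02 0 0 -3.5 -1;0 0 0.03 0 0 0 -1;0 0 0.03 0 0 0 -1;0 0 0.03 0 0 0 -1;0 0 0.028 0 0 0 -1",
)

```text
time: 2.15
eef_pos: [0.5298, -0.2015, 0.1261]
ee_rot: [[0.962, 0.273, -0.001], [0.273, -0.962, -0.0], [-0.001, -0.0, -1.0]]
force: [0.9, -0.7, -0.2]
opening: 0.999
grasp_force: 0.0
```

>>> arm_command(
  rows="0 0 0 0 0 0 0.4;0 0 0 0 0 0 0.6;0 0 0 0 0 0 0.7;0 0 0 0 0 0 0.9;0 0 0 0 0 0 1",
  squeeze=10,
)

```text
time: 2.65
eef_pos: [0.532, -0.201, 0.1288]
ee_rot: [[0.962, 0.273, 0.002], [0.273, -0.962, -0.001], [0.002, 0.002, -1.0]]
force: [-0.4, -0.3, -0.5]
opening: 0.61
grasp_force: 0.0
```

>>> arm_command(
  rows="0 0 0 0 0 0 1;0 0 0 0 0 0 1;0 0 0 0 0 0 1",
)

```text
time: 2.95
eef_pos: [0.5313, -0.2005, 0.1276]
ee_rot: [[0.962, 0.274, 0.0], [0.274, -0.962, -0.0], [0.0, 0.0, -1.0]]
force: [-0.2, 0.3, 0.1]
opening: 0.356
grasp_force: 0.0
```

```bash
python3 - <<'E'
from h import *
s=status.observe(); print(s['time'],s['eef_pos'],np.array(s['ee_rot'])[:,0],s['force'])
p,d,m=cam('wrist'); save(p,'w2.png')
E
```

```text
2.95 [ 0.53131148 -0.20052452  0.12759864] [9.61843306e-01 2.73600889e-01 9.12907732e-05] [-0.15272478  0.28410324  0.11685431]
```

View pics/w2.png

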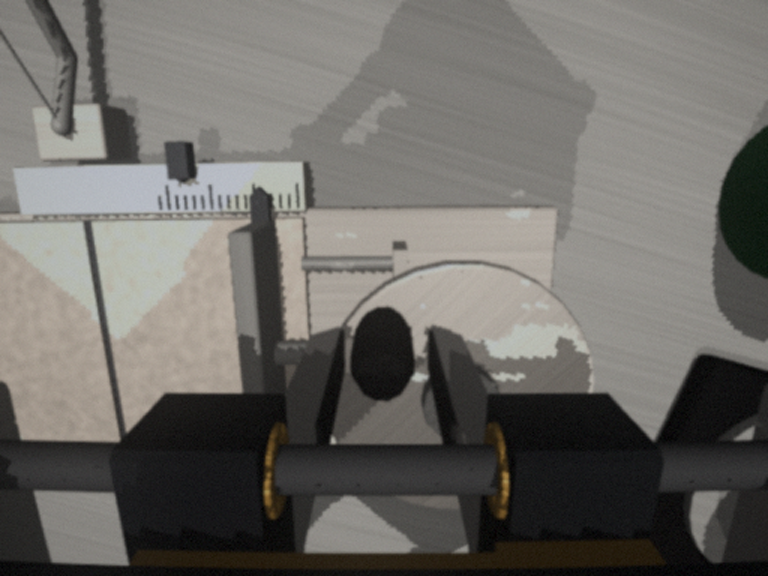

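The fingers are closing on the knob, seen at (382,350) with its +x edge at row 307. The pointer is at about (262,190) and the clip tip at (180,181).

```bash
python3 - <<'E'
from h import *
s=status.observe();R=np.array(s['ee_rot'])
m=vision.camera_model('wrist')
P=lambda x,y,z:onz(m,[[(x+.5)/1.5-.5,(y+.5)/1.5-.5]],z)[0]
for a in [(382,307,.158),(351,350,.158),(413,350,.158),(262,187,.04),(180,181,.04)]: print((R.T@(P(*a)-s['eef_pos'])).round(4))
E
```

```text
[ 0.027  -0.0013 -0.0305]
[ 0.0119 -0.0117 -0.0305]
[ 0.0119  0.009  -0.0305]
[ 0.0595 -0.0682  0.0875]
[ 0.063  -0.1136  0.0875]
```

>>> arm_command(
  rows="0 0 0 0 0 0 1;0 0 0 0 0 0 1;0 0 0 0 0 0 1",
)

```text
time: 3.3
eef_pos: [0.531, -0.1997, 0.1274]
ee_rot: [[0.962, 0.273, -0.001], [0.273, -0.962, 0.001], [-0.0, -0.001, -1.0]]
force: [-0.5, 3.7, 1.9]
opening: 0.249
grasp_force: 10.0
```

>>> arm_command(
  rows="0 0 0 0 0 0 0.2;0 0 0 0 0 0 0.2;0.004 0 0 0 0 0 0.2;0.004 0 0 0 0 0 0.2;0 0 0 0 0 0 1",
)

```text
time: 3.8
eef_pos: [0.5398, -0.1985, 0.1275]
ee_rot: [[0.962, 0.274, 0.001], [0.274, -0.962, -0.0], [0.0, 0.001, -1.0]]
force: [-0.2, 0.2, 0.3]
opening: 0.347
grasp_force: 0.0
```

>>> arm_command(
  rows="0 0 0 0 0 0 1;0 0 0 0 0 0 1;0 0 0 0 0 0 1;0 0 0 0 0 0 1",
)

```text
time: 4.2
eef_pos: [0.5389, -0.1979, 0.1274]
ee_rot: [[0.962, 0.273, -0.0], [0.273, -0.962, 0.001], [0.0, -0.001, -1.0]]
force: [0.5, 2.8, 0.9]
opening: 0.252
grasp_force: 10.0
```

```bash
python3 - <<'E'
from h import *
s=status.observe();R=np.array(s['ee_rot'])
p,d,m=cam('wrist'); np.savez('w3.npz',p=p,d=d); g=cv2.cvtColor(p,cv2.COLOR_RGB2GRAY)
print(s['time'],s['opening'],s['eef_pos'],g[190:300:4,250:256].mean(1).round())
# depth profile through the knob column
col=d[180:290:4,252:256].mean(1); vs=np.arange(180,290,4)
o,dr=ray(m,[[253.5,v] for v in vs]); T=np.array(m['camera_from_world'])
print([ (int(v),*(R.T@(o+q*c-s['eef_pos'])).round(3)) for v,q,c in zip(vs,dr,col)])
E
```

```text
4.2 0.25189317713168013 [ 0.53888356 -0.19791272  0.12735062] [138. 163. 160. 125. 131. 169. 129.  30.  26.  26.  24.  21.  22.  21.
  18.  16.  16.  17.  15.  18.  13.  14.  37. 101. 104. 104. 100.  27.]
[(180, np.float64(0.012), np.float64(-0.003), np.float64(0.088)), (184, np.float64(0.01), np.float64(-0.003), np.float64(0.085)), (188, np.float64(0.006), np.float64(-0.003), np.float64(0.085)), (192, np.float64(-0.003), np.float64(-0.003), np.float64(0.105)), (196, np.float64(-0.007), np.float64(-0.003), np.float64(0.104)), (200, np.float64(-0.011), np.float64(-0.003), np.float64(0.105)), (204, np.float64(0.01), np.float64(-0.002), np.float64(0.025)), (208, np.float64(0.025), np.float64(-0.002), np.float64(-0.029)), (212, np.float64(0.006), np.float64(-0.002), np.float64(0.022)), (216, np.float64(0.006), np.float64(-0.002), np.float64(0.011)), (220, np.float64(0.007), np.float64(-0.002), np.float64(0.002)), (224, np.float64(0.007), np.float64(-0.002), np.float64(-0.004)), (228, np.float64(0.007), np.float64(-0.002), np.float64(-0.01)), (232, np.float64(0.007), np.float64(-0.002), n
[... 247 characters left out ...]
loat64(-0.002), np.float64(-0.031)), (252, np.float64(0.002), np.float64(-0.002), np.float64(-0.031)), (256, np.float64(-0.0), np.float64(-0.002), np.float64(-0.032)), (260, np.float64(-0.002), np.float64(-0.002), np.float64(-0.032)), (264, np.float64(-0.005), np.float64(-0.002), np.float64(-0.031)), (268, np.float64(-0.007), np.float64(-0.002), np.float64(-0.031)), (272, np.float64(-0.009), np.float64(-0.002), np.float64(-0.031)), (276, np.float64(-0.012), np.float64(-0.002), np.float64(-0.031)), (280, np.float64(-0.045), np.float64(-0.003), np.float64(0.022)), (284, np.float64(-0.049), np.float64(-0.003), np.float64(0.022)), (288, np.float64(-0.052), np.float64(-0.003), np.float64(0.022))]
```

```bash
cat >> h.py <<'E'
def cloud(m,d):
    v,u=np.mgrid[0:384,0:512]; o,dr=ray(m,np.c_[u.ravel(),v.ravel()])
    return (o+dr*d.reshape(-1,1)).reshape(384,512,3)
E
python3 - <<'E'
from h import *
import pickle
z=np.load('w1.npz');m=pickle.load(open('w1.pkl','rb'));C=cloud(m,z['d'])
for lo,hi,n in [(.1,.109,'wheel'),(.111,.12,'hub'),(.154,.162,'knob')]:
    M=((C[...,2]>lo)&(C[...,2]<hi)&(abs(C[...,0]-.51)<.08)&(abs(C[...,1]+.24)<.08)).astype(np.uint8)
    M=cv2.morphologyEx(M,cv2.MORPH_OPEN,np.ones((3,3)))
    k=max(cv2.findContours(M,cv2.RETR_EXTERNAL,cv2.CHAIN_APPROX_NONE)[0],key=cv2.contourArea)
    q=C[k[:,0,1],k[:,0,0]]
    (c,r)=cv2.minEnclosingCircle(q[:,:2].astype(np.float32)); print(n,M.sum(),c,r,np.median(q[:,2]), C[M>0][:,:2].mean(0))
# fence face & bed
X,Y,O=frame(np.array([.5095,-.2425]),np.radians(16.2))
L=(C[...,:2]-O); x=L@X;y=L@Y
f=(C[...,2]>.06)&(C[...,2]<.09)&(abs(x)<.07)&(abs(y)<.07); print('fence y',np.percentile(y[f],[2,50,98]))
b=(abs(C[...,2]-.03)<.004)&(abs(x)<.2)&(y>0)&(y<.22); print('bed',np.percentile(x[b],[1,99]),np.percentile(y[b],[99]),C[b][:,2].mean())
E
```

```text
wheel 8040 (0.5091421604156494, -0.24262504279613495) 0.06363976001739502 0.1046525476669869 [ 0.51163942 -0.24298998]
hub 787 (0.5095152854919434, -0.24273602664470673) 0.01794850267469883 0.11485285953218605 [ 0.50997808 -0.24248442]
knob 352 (0.5327224135398865, -0.19904488325119019) 0.01032040361315012 0.1564328145127001 [ 0.53369922 -0.19888617]
fence y [-0.0232091  -0.01890452 -0.01142214]
bed [-0.0730649   0.11727543] [0.17708677] 0.030539807151092873
```

>>> arm_command(
  rows="0.0100 0.0142 0 0 0 0 1;0.0045 0.0168 0 0 0 0 1;-0.0015 0.0173 0 0 0 0 1",
  squeeze=15,
)

```text
time: 4.55
eef_pos: [0.5638, -0.2408, 0.1273]
ee_rot: [[0.962, 0.275, -0.003], [0.275, -0.962, 0.002], [-0.002, -0.002, -1.0]]
force: [-5.3, 4.3, 4.6]
opening: 0.252
grasp_force: 15.0
```

>>> arm_command(
  rows="-0.0073 0.0157 0 0 0 0 1;-0.0123 0.0123 0 0 0 0 1;-0.0157 0.0073 0 0 0 0 1;-0.0173 0.0015 0 0 0 0 1;-0.0168 -0.0045 0 0 0 0 1",
)

```text
time: 5.05
eef_pos: [0.5074, -0.2908, 0.1274]
ee_rot: [[0.963, 0.271, 0.004], [0.271, -0.963, 0.003], [0.004, -0.002, -1.0]]
force: [3.5, 8.7, 0.2]
opening: 0.25
grasp_force: 15.0
```

>>> arm_command(
  rows="-0.0142 -0.0100 0 0 0 0 1;-0.0100 -0.0142 0 0 0 0 1;-0.0045 -0.0168 0 0 0 0 1;0.0015 -0.0173 0 0 0 0 1;0.0073 -0.0157 0 0 0 0 1",
)

```text
time: 5.55
eef_pos: [0.4656, -0.2269, 0.1274]
ee_rot: [[0.962, 0.273, -0.002], [0.273, -0.962, -0.003], [-0.003, 0.002, -1.0]]
force: [-0.8, -3.1, -3.6]
opening: 0.248
grasp_force: 15.0
```

>>> arm_command(
  rows="0.0123 -0.0123 0 0 0 0 1;0.0157 -0.0073 0 0 0 0 1;0.0173 -0.0015 0 0 0 0 1;0.0168 0.0045 0 0 0 0 1;0.0142 0.0100 0 0 0 0 1",
)

```text
time: 6.05
eef_pos: [0.5389, -0.1976, 0.1273]
ee_rot: [[0.962, 0.275, -0.002], [0.275, -0.962, 0.0], [-0.002, -0.001, -1.0]]
force: [-5.4, -3.4, 1.0]
opening: 0.252
grasp_force: 15.0
```

>>> arm_command(
  rows="0.0100 0.0142 0 0 0 0 1;0.0045 0.0168 0 0 0 0 1;-0.0015 0.0173 0 0 0 0 1;-0.0073 0.0157 0 0 0 0 1;-0.0123 0.0123 0 0 0 0 1",
)

```text
time: 6.55
eef_pos: [0.5532, -0.2718, 0.1273]
ee_rot: [[0.962, 0.273, -0.002], [0.273, -0.962, 0.005], [-0.001, -0.005, -1.0]]
force: [-4.0, 7.3, 5.0]
opening: 0.253
grasp_force: 15.0
```

>>> arm_command(
  rows="-0.0157 0.0073 0 0 0 0 1;-0.0173 0.0015 0 0 0 0 1;-0.0168 -0.0045 0 0 0 0 1;-0.0142 -0.0100 0 0 0 0 1;-0.0100 -0.0142 0 0 0 0 1",
)

```text
time: 7.05
eef_pos: [0.4788, -0.2769, 0.1274]
ee_rot: [[0.962, 0.273, 0.004], [0.273, -0.962, -0.004], [0.003, 0.005, -1.0]]
force: [2.9, -1.8, -4.0]
opening: 0.247
grasp_force: 15.0
```

>>> arm_command(
  rows="-0.0045 -0.0168 0 0 0 0 1;0.0015 -0.0173 0 0 0 0 1;0.0073 -0.0157 0 0 0 0 1;0.0123 -0.0123 0 0 0 0 1;0 0 0 0 0 0 1",
)

```text
time: 7.55
eef_pos: [0.4763, -0.2078, 0.1273]
ee_rot: [[0.962, 0.275, -0.0], [0.275, -0.962, 0.003], [0.0, -0.003, -1.0]]
force: [-1.1, 4.8, 1.5]
opening: 0.252
grasp_force: 15.0
```

```bash
python3 - <<'E'
from h import *
s=status.observe();R=np.array(s['ee_rot'])
p,d,m=cam('wrist'); np.savez('w4.npz',p=p,d=d); C=cloud(m,d)
X,Y,O=frame(np.array([.5093,-.2427]),np.radians(16.0))
L=C[...,:2]-O; x=L@X;y=L@Y;z=C[...,2]
g=cv2.cvtColor(p,cv2.COLOR_RGB2GRAY)
M=(g<70)&(x>.075)&(x<.14)&(abs(z-.036)<.008)&(y<.07)&(y>-.06)
vv,uu=np.nonzero(M); print(M.sum(),vv.min(),vv.max(),uu.min(),uu.max())
c=p[vv.min()-15:vv.max()+15,uu.min()-25:uu.max()+25]; print('off',uu.min()-25,vv.min()-15); save(c,'w4c.png',8 if c.shape[1]<100 else 6)
n,l,st,ce=cv2.connectedComponentsWithStats(M.astype(np.uint8))
for i in range(1,n):
    if st[i,4]>15: q=l==i; print(st[i],ce[i],x[q].min(),x[q].max(),y[q].min(),y[q].max(),np.median(y[q]))
E
```

```text
600 2 77 71 141
off 46 -13Traceback (most recent call last):
  File "<stdin>", line 9, in <module>
  File "h.py", line 14, in save
    cv2.imwrite('pics/'+name,cv2.resize(p[:,:,::-1],None,fx=s,fy=s,interpolation=cv2.INTER_CUBIC))
                             ~~~~~~~~~~^^^^^^^^^^^^^^^^^^^^^^^^^^^^^^^^^^^^^^^^^^^^^^^^^^^^^^^^^^
cv2.error: OpenCV(4.12.0) /io/opencv/modules/imgproc/src/resize.cpp:4208: error: (-215:Assertion failed) !ssize.empty() in function 'resize'
```

```bash
python3 - <<'E'
from h import *
m=vision.camera_model('wrist'); q=np.load('w4.npz');p=q['p']; C=cloud(m,q['d'])
X,Y,O=frame(np.array([.5093,-.2427]),np.radians(16.0))
L=C[...,:2]-O; x=L@X;y=L@Y;z=C[...,2]
g=cv2.cvtColor(p,cv2.COLOR_RGB2GRAY)
for lo,hi in [(.032,.042),(.042,.06)]:
  M=(g<90)&(x>.07)&(x<.14)&(z>lo)&(z<hi)&(y<.07)&(y>-.06)
  n,l,st,ce=cv2.connectedComponentsWithStats(M.astype(np.uint8))
  for i in range(1,n):
    if st[i,4]>15: k=l==i; print(st[i],ce[i],x[k].min(),x[k].max(),y[k].min(),y[k].max(),np.median(y[k]),np.median(z[k]))
save(p[0:100,40:190],'w4c.png',5)
E
```

```text
[118  21  17  32 172] [129.76162791  38.65697674] 0.09502038341754565 0.11647846742356263 0.020912779555796575 0.03189780852636197 0.02200323099262996 0.03815396861212181
[135  60   8  24  50] [137.8   72.46] 0.07025919832461512 0.08801032102900926 0.017019366325259876 0.019085048884616387 0.018336174530010334 0.03967361942663658
[114  21  17  27 324] [121.73765432  33.75617284] 0.09726284067968247 0.11644626858258599 0.02166107995215187 0.033083800270628905 0.027179536234435878 0.042894010485720335
[123  54  16  30 290] [130.33103448  68.84137931] 0.0700743112817357 0.09204640322890908 0.016770068766297157 0.028405415460543145 0.021883851875877127 0.04384286022622455
```

View pics/w4c.png

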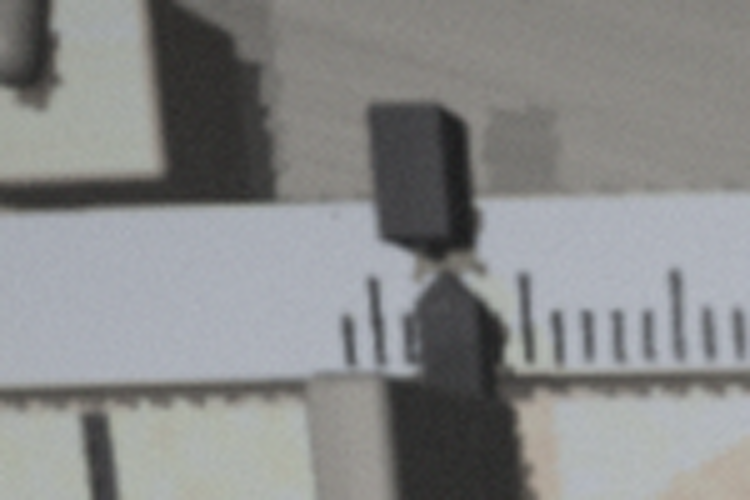

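The crop (5x, offset 40,0) shows the clip's wedge tip at about (434,253) and the pointer tip at (447,275), so they're nearly opposite. I'll work out the exact remainder from depth.

```bash
python3 - <<'E'
from h import *
m=vision.camera_model('wrist'); q=np.load('w4.npz');p=q['p']; C=cloud(m,q['d'])
X,Y,O=frame(np.array([.5093,-.2427]),np.radians(16.0))
L=C[...,:2]-O; x=L@X;y=L@Y;z=C[...,2]
g=cv2.cvtColor(p,cv2.COLOR_RGB2GRAY)
for r in [25,30,35,40,44,46,48,49,50,51,52,54,56,58,60,64,68,72]:
  k=np.arange(108,142); k=k[(g[r,k]<95)]
  if len(k): print(r,k.min(),k.max(),[(int(a),round(x[r,a]*1e3,1),round(y[r,a]*1e3,1),round(z[r,a]*1e3,1)) for a in k[::3]])
P=lambda a,b,z:(lambda w:((w[:2]-O)@X,(w[:2]-O)@Y))(onz(m,[[40+(a+.5)/5-.5,(b+.5)/5-.5]],z)[0])
for h in (.038,.04,.043,.045): print(h,'clip',P(434,253,h),'ptr',P(447,275,h))
# tick y positions for yaw check
print(P(345,315,.03),P(350,365,.03),P(522,275,.03),P(530,360,.03))
E
```

```text
25 114 133 [(114, np.float64(113.7), np.float64(33.2), np.float64(41.8)), (117, np.float64(113.4), np.float64(30.4), np.float64(42.9)), (120, np.float64(113.4), np.float64(28.1), np.float64(42.7)), (123, np.float64(113.1), np.float64(25.3), np.float64(43.9)), (126, np.float64(113.2), np.float64(23.3), np.float64(43.1)), (129, np.float64(113.9), np.float64(22.1), np.float64(39.9)), (132, np.float64(115.3), np.float64(22.0), np.float64(33.9))]
30 114 133 [(114, np.float64(109.8), np.float64(33.0), np.float64(43.1)), (117, np.float64(109.9), np.float64(30.9), np.float64(42.6)), (120, np.float64(109.8), np.float64(28.4), np.float64(42.8)), (123, np.float64(109.6), np.float64(25.8), np.float64(43.5)), (126, np.float64(109.5), np.float64(23.4), np.float64(43.5)), (129, np.float64(110.3), np.float64(22.4), np.float64(39.9)), (132, np.float64(111.0), np.float64(21.4), np.float64(36.2))]
35 115 134 [(115, np.float64(106.4), np.float64(33.0), np.float64(41.9)), (118, np.float64(106.2), np.float64(30.3), np.float64(42.9)), (121, np.float64(106.0), np.float64(27.7), np.float64(43.4)), (124, np.f
[... 4926 characters left out ...]
at64(0.09542440666183413), np.float64(0.025750489833468528)) ptr (np.float64(0.09210530337479857), np.float64(0.023951846772018736))
0.043 clip (np.float64(0.09492369700819328), np.float64(0.024584058436238548)) ptr (np.float64(0.09164183286086608), np.float64(0.022805595500099207))
0.045 clip (np.float64(0.09458989057243271), np.float64(0.023806437504751893)) ptr (np.float64(0.09133285251824447), np.float64(0.02204142798548616))
(np.float64(0.08770126289761027), np.float64(0.04547497628491609)) (np.float64(0.07978966761277968), np.float64(0.0454388163669349)) (np.float64(0.09345525454167848), np.float64(0.0153001552191354)) (np.float64(0.08013597526149012), np.float64(0.014998210163197395))
```

>>> arm_command(
  rows="0.0157 -0.0073 0 0 0 0 1;0.0173 -0.0015 0 0 0 0 1;0.0168 0.0045 0 0 0 0 1;0.0076 0.0044 0 0 0 0 1;0 0 0 0 0 0 1",
)

```text
time: 8.1
eef_pos: [0.5337, -0.1953, 0.1274]
ee_rot: [[0.962, 0.273, 0.004], [0.273, -0.962, 0.0], [0.004, 0.001, -1.0]]
force: [2.7, 2.2, -2.6]
opening: 0.255
grasp_force: 15.0
```

```bash
cat > meas.py <<'E'
from h import *
def meas(tag):
    s=status.observe(); p,d,m=cam('wrist'); np.savez(tag+'.npz',p=p,d=d); C=cloud(m,d)
    X,Y,O=frame(np.array([.5093,-.2427]),np.radians(16.0))
    L=C[...,:2]-O; x=L@X;y=L@Y;z=C[...,2]; g=cv2.cvtColor(p,cv2.COLOR_RGB2GRAY)
    B=(g<110)&(abs(z-.0435)<.0025)&(y>-.0)&(y<.06)
    for n,a,b in [('clip',.098,.114),('ptr',.078,.0855),('tip',.0885,.0925)]:
        k=B&(x>a)&(x<b); print(n,k.sum(),(np.percentile(y[k],[3,50,97])*1e3).round(2),'mid',(np.percentile(y[k],[3,97]).mean()*1e3).round(2))
    k=(z>.06)&(z<.095)&(abs(x)<.07)&(y>-.05)&(y<.06); print('fence',np.percentile(y[k],[2,50,98]) if k.sum() else 0)
    vv,uu=np.nonzero(B&(x>.078)&(x<.114)); print('px',uu.min(),uu.max(),vv.min(),vv.max(),s['time'],s['eef_pos'],s['force'])
    return p,vv.min(),uu.min()
E
python3 -c "
from meas import *
p,v,u=meas('w5'); u0=max(u-50,0);v0=max(v-20,0); save(p[v0:v0+90,u0:u0+140],'w5c.png',5.5); print(u0,v0)"
```

```text
clip 295 [21.94 27.45 33.2 ] mid 27.57
ptr 119 [22.31 27.17 32.52] mid 27.42
tip 35 [23.91 26.61 29.97] mid 26.94
fence [0.02079008 0.02268414 0.03264461]
px 115 133 104 147 8.1 [ 0.53371216 -0.19525233  0.12742617] [ 2.735687    2.15287122 -2.59602258]
65 84
```

View pics/w5c.png

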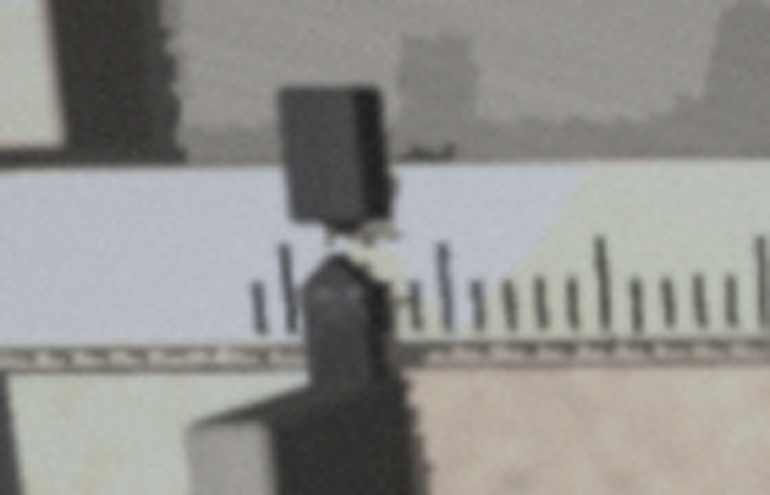

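The crop (5.5x, offset 65,84) shows the pointer tip at (337,260), slightly short of the clip's centre line at about (329,260). About 0.5 mm is left, which is roughly 9°.

>>> arm_command(
  rows="0.003 0.0025 0 0 0 0 1;0.003 0.0025 0 0 0 0 1;0 0 0 0 0 0 1;0 0 0 0 0 0 1",
)

```text
time: 8.55
eef_pos: [0.538, -0.1974, 0.1274]
ee_rot: [[0.962, 0.273, -0.0], [0.273, -0.962, 0.001], [0.0, -0.001, -1.0]]
force: [0.7, 3.9, -1.0]
opening: 0.248
grasp_force: 15.0
```

```bash
python3 -c "
from meas import *
meas('w6');meas('w7');
d=np.load('w7.npz')['d'];C=cloud(vision.camera_model('wrist'),d)
k=(abs(C[...,2]-.157)<.004)&(abs(C[...,0]-.53)<.03)&(abs(C[...,1]+.2)<.03);print('knob',C[k].mean(0))
m=vision.camera_model('top');p,d=vision.camera('top');np.savez('top1.npz',p=p,d=d)"
```

```text
clip 286 [21.95 27.58 33.42] mid 27.68
ptr 121 [22.72 27.34 32.67] mid 27.7
tip 28 [24.58 27.35 30.1 ] mid 27.34
fence [0.02120158 0.02302862 0.03304154]
px 112 129 108 151 8.55 [ 0.53796291 -0.1974248   0.12736473] [ 0.74559913  3.93136711 -1.02548368]
clip 286 [22.01 27.59 33.27] mid 27.64
ptr 122 [22.77 27.36 32.88] mid 27.83
tip 29 [24.71 27.65 30.76] mid 27.73
fence [0.02119103 0.02300504 0.03286441]
px 112 130 108 151 8.6 [ 0.53795207 -0.1974497   0.12739963] [ 0.19026139  4.13457045 -0.51338287]
knob [ 0.53785672 -0.19758755  0.15771834]
```

Everything agrees within about 0.3 mm. I'll let go of the knob, rise, and check from right above the clip so there's no parallax.

>>> arm_command(
  rows="0 0 0 0 0 0 0;0 0 0 0 0 0 -0.3;0 0 0 0 0 0 -0.6;0 0 -0.02 0 0 0 -1;0 0 -0.04 0 0 0 -1",
)

```text
time: 9.2
eef_pos: [0.5361, -0.1978, 0.1853]
ee_rot: [[0.962, 0.273, -0.006], [0.273, -0.962, 0.002], [-0.006, -0.003, -1.0]]
force: [0.7, 1.1, -0.2]
opening: 0.639
grasp_force: 0.0
```

>>> arm_command(
  rows="0 -0.03 -0.03 0 0 0 -1;0 -0.03 -0.02 0 0 0 -1;0 -0.03 0 0 0 0 -1;0 -0.02 0 0 0 0 -1;0 0 0 0 0 0 -1",
)

```text
time: 9.7
eef_pos: [0.5075, -0.0907, 0.2383]
ee_rot: [[0.961, 0.276, 0.001], [0.276, -0.961, -0.001], [0.001, 0.001, -1.0]]
force: [0.3, -1.3, -0.1]
opening: 0.996
grasp_force: 0.0
```

```bash
python3 -c "
from meas import *
meas('w8');p,v,u=meas('w9');np.savez('w9.npz',p=p,d=np.load('w9.npz')['d'],T=np.array(vision.camera_model('wrist')['camera_from_world']))
u0=max(u-45,0);v0=max(v-25,0); save(p[v0:v0+80,u0:u0+110],'w9c.png',7); print(u0,v0)
X,Y,O=frame(np.array([.5093,-.2427]),np.radians(16.0));T=np.linalg.inv(vision.camera_model('wrist')['camera_from_world']);print('cam',(T[:2,3]-O)@X,(T[:2,3]-O)@Y)"
```

```text
clip 150 [21.77 27.52 33.27] mid 27.52
ptr 63 [22.88 27.53 32.19] mid 27.53
tip 12 [25.59 28.1  30.63] mid 28.11
fence [0.02185899 0.02750259 0.03299304]
px 251 261 107 138 9.7 [ 0.50749564 -0.09072977  0.23831683] [ 0.26191597 -1.3426253  -0.13748397]
clip 149 [22.3  26.92 32.65] mid 27.48
ptr 47 [23.46 28.1  31.6 ] mid 27.53
tip 12 [25.   27.51 30.02] mid 27.51
fence [0.02138322 0.02704188 0.03322324]
px 250 259 107 138 9.75 [ 0.50810222 -0.09209017  0.23807471] [-0.62644409 -0.41624142 -0.56310785]
205 82
cam 0.11365451411481554 0.024708058744711027
```

View pics/w9c.png

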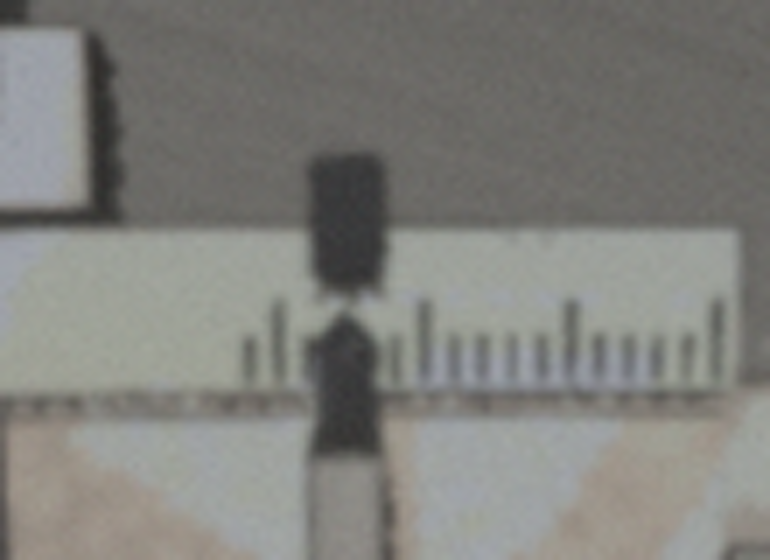

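The view from above shows the pointer tip at (345,315) and the clip tip at (345,295), so they're aligned. The fence face is at cutter y of about 33 mm. Next is the block: move above it and turn to its yaw.

>>> arm_command(
  rows="0.004 -0.0425 0 0 0 0 -1;0.004 -0.0425 0 0 0 0 -1;0.004 -0.0425 0 0 0 0 -1;0.004 -0.0425 0 0 0 0 -1;0.004 -0.0425 0 0 0 0 -1",
)

```text
time: 10.3
eef_pos: [0.4701, 0.1179, 0.2373]
ee_rot: [[0.962, 0.272, 0.001], [0.272, -0.962, -0.001], [0.001, 0.001, -1.0]]
force: [1.1, 0.6, -0.2]
opening: 0.998
grasp_force: 0.0
```

>>> arm_command(
  rows="0.004 -0.0425 0 0 0 0 -1;0.004 -0.0425 0 0 0 0 -1;0.004 -0.0425 0 0 0 0 -1;0.004 -0.0425 0 0 0 0 -1;0.004 -0.0425 0 0 0 0 -1",
)

```text
time: 10.8
eef_pos: [0.4316, 0.3285, 0.2372]
ee_rot: [[0.962, 0.272, 0.001], [0.272, -0.962, -0.001], [0.001, 0.001, -1.0]]
force: [1.0, 0.8, 0.5]
opening: 1.0
grasp_force: 0.0
```

>>> arm_command(
  rows="0 0 0 0 0 -8.2 -1;0 0 0 0 0 -8.2 -1;0 0 0 0 0 -8.2 -1;0 0 0 0 0 -8.2 -1;0 0 0 0 0 -8.2 -1",
)

```text
time: 11.3
eef_pos: [0.4321, 0.3269, 0.237]
ee_rot: [[0.543, 0.84, 0.001], [0.84, -0.543, -0.001], [-0.001, 0.001, -1.0]]
force: [0.1, -0.3, 0.2]
opening: 1.003
grasp_force: 0.0
```

```bash
cat > blk.py <<'E'
from h import *
def blk(ztop,near,tol=.008):
    s=status.observe();R=np.array(s['ee_rot']);p,d,m=cam('wrist');C=cloud(m,d)
    hsv=cv2.cvtColor(p,cv2.COLOR_RGB2HSV)
    M=((hsv[...,0]>18)&(hsv[...,0]<42)&(hsv[...,1]>80)&(abs(C[...,2]-ztop)<tol)&(np.hypot(C[...,0]-near[0],C[...,1]-near[1])<.09)).astype(np.uint8)
    k=max(cv2.findContours(M,cv2.RETR_EXTERNAL,cv2.CHAIN_APPROX_NONE)[0],key=cv2.contourArea)
    q=onz(m,k[:,0].astype(float),ztop)[:,:2]
    r=cv2.minAreaRect((q*1e3).astype(np.float32)); B=cv2.boxPoints(r)/1e3
    c=B.mean(0); e=B[1]-B[0],B[2]-B[1]; l=max(e,key=np.linalg.norm); l=l*np.sign(l[1])
    yaw=np.degrees(np.arctan2(l[1],l[0])); print('z',np.median(C[M>0][:,2]),'rect',r,'c',c,'yaw',yaw)
    t=R.T@(np.r_[c,0]-s['eef_pos']); print('tcp',s['eef_pos'],'toolyaw',np.degrees(np.arctan2(R[1,0],R[0,0])),'shift in tool',t[:2],s['time'],s['joint_pos'])
    return p,c,yaw
E
python3 -c "
from blk import *
p,c,y=blk(.063,[.429,.328]);save(p,'blk.png')"
```

```text
z 0.06383386892922671 rect ((430.32568359375, 330.0345153808594), (117.50340270996094, 49.370906829833984), 57.098777770996094) c [0.4303257 0.3300345] yaw 57.09879
tcp [0.43208012 0.32686227 0.23699639] toolyaw 57.13496777156461 shift in tool [ 0.00183264 -0.00346475] 11.3 [ 5.20094464e-01  2.09333603e-01  1.51827516e+00 -1.25913436e-03
  1.41391204e+00  1.09389388e+00]
```

>>> arm_command(
  rows="0.002 -0.0035 0.042 0 0 0 -1;0 0 0.045 0 0 0 -1;0 0 0.045 0 0 0 -1;0 0 0.045 0 0 0 -1;0 0 0.034 0 0 0 -1",
)

```text
time: 11.85
eef_pos: [0.4288, 0.3298, 0.0237]
ee_rot: [[0.549, 0.836, -0.001], [0.836, -0.549, -0.002], [-0.002, -0.0, -1.0]]
force: [0.2, 0.5, 0.6]
opening: 0.998
grasp_force: 0.0
```

>>> arm_command(
  rows="0 0 0 0 0 0 -0.5;0 0 0 0 0 0 0.2;0 0 0 0 0 0 0.5;0 0 0 0 0 0 1;0 0 0 0 0 0 1",
  squeeze=20,
)

```text
time: 12.35
eef_pos: [0.4297, 0.3318, 0.0281]
ee_rot: [[0.547, 0.837, 0.003], [0.837, -0.547, 0.002], [0.003, 0.002, -1.0]]
force: [0.9, -0.4, 0.2]
opening: 0.611
grasp_force: 0.0
```

>>> arm_command(
  rows="0 0 0 0 0 0 1;0 0 0 0 0 0 1",
)

```text
time: 12.55
eef_pos: [0.4298, 0.3314, 0.0277]
ee_rot: [[0.546, 0.838, 0.003], [0.838, -0.546, 0.001], [0.002, 0.002, -1.0]]
force: [0.5, -1.6, 6.8]
opening: 0.528
grasp_force: 20.0
```

>>> arm_command(
  rows="0 0 -0.02 0 0 0 1;0 0 -0.03 0 0 0 1;0 0 -0.03 0 0 0 1;0 0 -0.03 0 0 0 1;0 0 -0.03 0 0 -5 1",
)

```text
time: 13.05
eef_pos: [0.4274, 0.3308, 0.1668]
ee_rot: [[0.47, 0.883, -0.002], [0.883, -0.47, -0.001], [-0.002, -0.001, -1.0]]
force: [1.2, -0.0, -3.1]
opening: 0.529
grasp_force: 20.0
```

>>> arm_command(
  rows="0 0 0 0 0 -8 1;0 0 0 0 0 -8 1;0 0 0 0 0 -8 1;0 0 0 0 0 -8 1;0 0 0 0 0 -8 1",
)

```text
time: 13.55
eef_pos: [0.4275, 0.3308, 0.1655]
ee_rot: [[-0.211, 0.977, -0.002], [0.977, 0.211, -0.001], [-0.0, -0.002, -1.0]]
force: [0.5, 1.2, -3.7]
opening: 0.53
grasp_force: 20.0
```

```bash
cat > tgt.py <<'E'
from h import *
X,Y,O=frame(np.array([.5093,-.2427]),np.radians(16.0))
s=status.observe();R=np.array(s['ee_rot'])
t=O+.1002*Y  # 7 mm off snug
e=np.array(s['eef_pos'])
print('tcp',e,'yaw',np.degrees(np.arctan2(R[1,0],R[0,0])),'cutter xy',(e[:2]-O)@X,(e[:2]-O)@Y,'shift tool',(R.T@(np.r_[t,e[2]]-e)).round(4),s['force'],s['grasp_force'],s['opening'],s['time'])
E
python3 tgt.py
```

```text
tcp [0.42746884 0.33082915 0.16549948] yaw 102.1989065902187 cutter xy 0.0794248959444978 0.45386733193352424 shift tool [-3.582e-01 -5.580e-02  3.000e-04] [ 0.45328294  1.23522132 -3.6838722 ] 19.991961121559143 0.5302168504967535 13.55
```

>>> arm_command(
  rows="0 0 0 0 0 -3.8 1;-0.04 -0.02 0 0 0 0 1;-0.04 -0.02 0 0 0 0 1;-0.04 -0.02 0 0 0 0 1;-0.04 -0.02 0 0 0 0 1",
)

```text
time: 14.05
eef_pos: [0.3931, 0.1541, 0.1656]
ee_rot: [[-0.271, 0.963, -0.002], [0.963, 0.271, -0.001], [0.0, -0.002, -1.0]]
force: [0.2, -0.2, -3.0]
opening: 0.534
grasp_force: 20.0
```

>>> arm_command(
  rows="-0.04 0 0 0 0 0 1;-0.04 0 0 0 0 0 1;-0.04 0 0 0 0 0 1;-0.04 0 0 0 0 0 1;-0.034 0 0 0 0 0 1",
)

```text
time: 14.55
eef_pos: [0.4466, -0.0329, 0.1659]
ee_rot: [[-0.269, 0.963, -0.001], [0.963, 0.269, 0.0], [0.001, -0.001, -1.0]]
force: [1.5, 1.0, -3.6]
opening: 0.533
grasp_force: 20.0
```

```bash
python3 tgt.py; python3 - <<'E'
from h import *
from blk import blk
X,Y,O=frame(np.array([.5093,-.2427]),np.radians(16.0))
s=status.observe();p,d,m=cam('wrist');C=cloud(m,d);L=C[...,:2]-O;x=L@X;y=L@Y;z=C[...,2]
hsv=cv2.cvtColor(p,cv2.COLOR_RGB2HSV);k=(hsv[...,0]>18)&(hsv[...,0]<42)&(hsv[...,1]>80)&(z>.12)
print('block',k.sum(),np.percentile(x[k],[1,99]),np.percentile(y[k],[1,99]),np.percentile(z[k],[5,95]))
f=(abs(z-.03)<.003)&(y>.1)&(y<.22)&(x<.08)&(x>-.12); print('bed',f.sum(),np.percentile(x[f],[.5,99.5]),np.percentile(y[f],99.5))
E
```

```text
tcp [ 0.44662363 -0.03288723  0.16589232] yaw 105.61771545976006 cutter xy -0.002416153660055825 0.09896093151165747 shift tool [ 0.0013  0.0024 -0.    ] [ 1.46238607  1.04859659 -3.63503211] 19.994836449623108 0.5326644220375045 14.55
block 20722 [-0.02866792  0.04054358] [0.04141665 0.15731565] [0.20060155 0.29188042]
bed 7478 [-0.07636788  0.07870479] 0.17926061464612733
```

>>> arm_command(
  rows="0.001 0.002 0.03 0 0 -0.4 1;0 0 0.035 0 0 0 1;0 0 0.035 0 0 0 1;0 0 0.02 0 0 0 1;0 0 0 0 0 0 1",
)

```text
time: 15.1
eef_pos: [0.4452, -0.0287, 0.0435]
ee_rot: [[-0.277, 0.961, -0.008], [0.961, 0.277, 0.002], [0.004, -0.007, -1.0]]
force: [-0.2, -0.5, -2.4]
opening: 0.532
grasp_force: 20.0
```

>>> arm_command(
  rows="0 0 0.002 0 0 0 1;0 0 0.001 0 0 0 1;0 0 0 0 0 0 1",
)

```text
time: 15.4
eef_pos: [0.4498, -0.0299, 0.0445]
ee_rot: [[-0.277, 0.961, 0.002], [0.961, 0.277, -0.001], [-0.001, 0.002, -1.0]]
force: [0.3, 0.1, -3.1]
opening: 0.53
grasp_force: 20.0
```

```bash
python3 tgt.py
```

```text
tcp [ 0.44976015 -0.02988231  0.04449069] yaw 106.07394950856317 cutter xy 0.001427130559287748 0.10098490305905011 shift tool [-0.0008 -0.0014 -0.    ] [ 0.31742357  0.09013155 -3.07103901] 19.993918240070343 0.530032583718585 15.4
```

>>> arm_command(
  rows="0 0 0.0015 0 0 0 1;0 0 0.0015 0 0 0 1;0 0 0 0 0 0 1",
)

```text
time: 15.7
eef_pos: [0.4488, -0.0298, 0.0405]
ee_rot: [[-0.277, 0.961, 0.0], [0.961, 0.277, -0.0], [-0.0, 0.0, -1.0]]
force: [0.4, 0.5, -3.1]
opening: 0.532
grasp_force: 20.0
```

>>> arm_command(
  rows="0 0 0.001 0 0 0 1;0 0 0 0 0 0 1",
)

```text
time: 15.9
eef_pos: [0.449, -0.0299, 0.0397]
ee_rot: [[-0.277, 0.961, 0.0], [0.961, 0.277, -0.0], [-0.0, 0.0, -1.0]]
force: [-0.7, -0.6, -0.1]
opening: 0.533
grasp_force: 20.0
```

>>> arm_command(
  rows="-0.002 -0.0005 0 0 0 0 1;-0.002 0 0 0 0 0 1;-0.002 0 0 0 0 0 1;0 0 0 0 0 0 1",
)

```text
time: 16.3
eef_pos: [0.4501, -0.0356, 0.0397]
ee_rot: [[-0.276, 0.961, 0.0], [0.961, 0.276, 0.0], [0.0, 0.0, -1.0]]
force: [-1.0, 3.5, 4.7]
opening: 0.533
grasp_force: 20.0
```

>>> arm_command(
  rows="-0.001 0 0 0 0 0 1;-0.001 0 0 0 0 0 1;0 0 0 0 0 0 1",
)

```text
time: 16.6
eef_pos: [0.4501, -0.0358, 0.0396]
ee_rot: [[-0.276, 0.961, -0.001], [0.961, 0.276, 0.003], [0.003, 0.0, -1.0]]
force: [-2.7, 9.3, 6.5]
opening: 0.529
grasp_force: 20.0
```

```bash
python3 tgt.py
```

```text
tcp [ 0.450059   -0.03576866  0.0396375 ] yaw 105.99772849936214 cutter xy 9.190479476164535e-05 0.09524420540600528 shift tool [ 0.005  -0.0001  0.    ] [-2.65781589  9.31128338  6.54003218] 20.005041360855103 0.5293880355722581 16.6
```

>>> arm_command(
  rows="-0.001 0 0 0 0 0 1;0 0 0 0 0 0 1",
  squeeze=12,
)

```text
time: 16.8
eef_pos: [0.4501, -0.036, 0.0396]
ee_rot: [[-0.275, 0.961, -0.001], [0.961, 0.275, 0.005], [0.005, 0.0, -1.0]]
force: [-1.4, 11.8, 5.0]
opening: 0.532
grasp_force: 12.0
```

>>> arm_command(
  rows="0 0 0 0 0 0 0;0 0 0 0 0 0 -0.1;0 0 0 0 0 0 -0.2;0 0 0 0 0 0 -0.3;0 0 0 0 0 0 -0.3",
)

```text
time: 17.3
eef_pos: [0.451, -0.0391, 0.0394]
ee_rot: [[-0.277, 0.961, 0.0], [0.961, 0.277, -0.001], [-0.001, 0.0, -1.0]]
force: [-0.1, 0.2, 0.5]
opening: 0.651
grasp_force: 0.0
```

>>> arm_command(
  rows="0 0 -0.02 0 0 0 -0.3;0 0 -0.03 0 0 0 -0.4;0 0 -0.05 0 0 0 -0.6;0 0 -0.05 0 0 0 -1;0.03 0 -0.04 0 0 0 -1",
)

```text
time: 17.8
eef_pos: [0.4444, -0.012, 0.2323]
ee_rot: [[-0.273, 0.962, 0.004], [0.962, 0.273, -0.003], [-0.004, 0.003, -1.0]]
force: [0.7, 1.1, -0.7]
opening: 0.919
grasp_force: 0.0
```

```bash
python3 - <<'E'
from meas import *
from blk import blk
p,c,yaw=blk(.075,[.45,-.037]); X,Y,O=frame(np.array([.5093,-.2427]),np.radians(16.0))
print('block cutter',(c-O)@X,(c-O)@Y,yaw-106)
p,v,u=meas('w10')
C=cloud(vision.camera_model('wrist'),np.load('w10.npz')['d']);L=C[...,:2]-O;x=L@X;y=L@Y;z=C[...,2]
k=(abs(z-.082)<.003)&(abs(x)<.08)&(y>0)&(y<.045);print('fence top',np.percentile(y[k],[2,98]),k.sum(),'tilt',np.polyfit(x[k],y[k],1))
save(p,'fin.png')
E
```

```text
z 0.07583785082214137 rect ((450.7490234375, -37.063438415527344), (49.448001861572266, 120.96504211425781), 16.544883728027344) c [ 0.45074904 -0.03706344] yaw 106.54488
tcp [ 0.44441419 -0.01201192  0.23229614] toolyaw 105.8568789315108 shift in tool [-0.02494292 -0.00146167] 17.8 [-0.18193036  0.05846846  1.71218268 -0.00211012  1.3665118  -0.45826744]
block cutter 0.0003983226413354981 0.09380938179839696 0.5448837
clip 20 [23.53 29.47 34.48] mid 29.0
ptr 47 [24.44 28.95 33.8 ] mid 29.12
tip 9 [25.89 28.54 31.34] mid 28.61
fence [0.02328176 0.03387491 0.05863947]
px 314 331 238 246 17.85 [ 0.445259   -0.00712102  0.23816307] [0.14306208 3.34868649 3.67124772]
fence top [0.02116194 0.03234246] 1138 tilt [0.00744642 0.02691001]
```

View pics/fin.png

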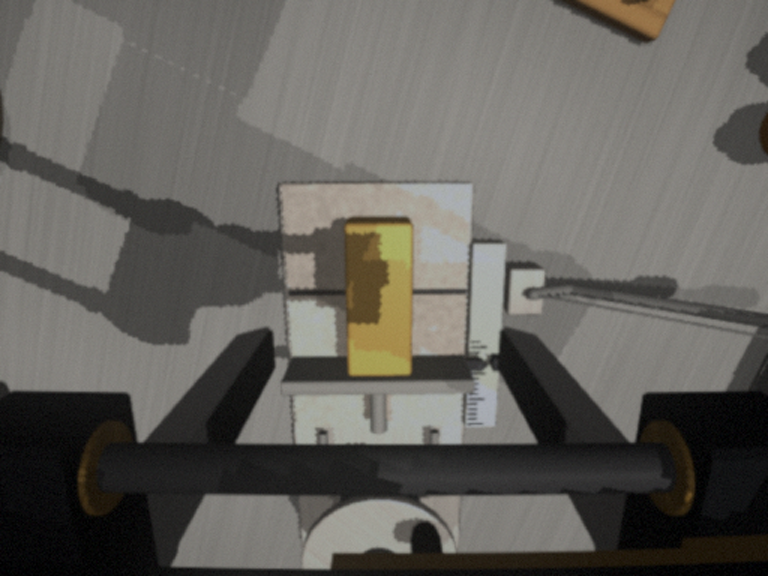

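The final view shows the block on the bed at (378,297), with its end at row 375 against the fence face. I'll check the remaining gap numerically.

```bash
python3 - <<'E'
from h import *
X,Y,O=frame(np.array([.5093,-.2427]),np.radians(16.4))
p,d,m=cam('wrist');C=cloud(m,d);L=C[...,:2]-O;x=L@X;y=L@Y;z=C[...,2]
k=(z>.045)&(z<.076)&(y>.02)&(y<.045)&(abs(x)>.035)&(abs(x)<.07)
for a in (x<0,x>0): print('face',(k&a).sum(),np.percentile(y[k&a],[10,50,90]))
hsv=cv2.cvtColor(p,cv2.COLOR_RGB2HSV);B=(hsv[...,0]>18)&(hsv[...,0]<42)&(hsv[...,1]>80)&(abs(z-.0755)<.004)
for c in np.linspace(-.02,.02,5):
    q=B&(abs(x-c)<.004); vv,uu=np.nonzero(q); r=[]
    for u in np.unique(uu):
        v=vv[uu==u]; r+= [((w[:2]-O)@Y) for w in onz(m,[[u,v.max()+.5],[u,v.min()-.5]],.075)]
    print(c,np.median(r[::2]).round(4),np.median(r[1::2]).round(4))
print(status.observe()['force'])
E
```

```text
face 314 [0.03363652 0.03401902 0.03443411]
face 307 [0.03355963 0.03399159 0.03442401]
-0.02 0.0335 0.1521
-0.01 0.0334 0.1531
0.0 0.0333 0.1541
0.009999999999999998 0.0332 0.154
0.02 0.0331 0.154
[-0.16139685 -0.1040399   0.1174741 ]
```

```bash
python3 -c "
from workcell import job; print(job.job_done())"
```

```text
the job is handed in; nothing more can be done
None
```

I set the fence with the pointer on the clip mark, laid the block flat, centred and snug against it, let go, and handed the job in after about 18 s of robot time; the verdict wasn't shown.

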